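# Find the unlocked box and hold its spring lid open at 50 degrees

### The job

One of the two grey steel boxes is locked and the other is not, and they look the same: feel at the lifting tabs which lid comes up. Lift that lid to 50 degrees, give or take 5, and hold it there with the fingers so that a colleague can count the collets; finish while still holding it, since it springs shut when let go. Leave the other box shut, and do not disturb the loose things around.

Things in the scene. Friction and masses are not known exactly. Their poses are not given: they have to be found in the camera images.
- box_a: one of two identical grey lidded steel boxes fixed side by side on the bench, left or right at random, each turned by up to 17 degrees. 120 mm deep (its x), 130 mm wide (its y), 61 mm high. Origin: centre of its underside; its x axis points away from the robot to the hinged back edge, z up. Collets lie inside. One of the two boxes is locked; only a pull at the lid tells which
- lid_a (a joint): lid angle of box_a in rad: 0 shut, grows as the front edge lifts; 50 degrees = 0.873. It turns about the box's back edge and is sprung shut: 2 to 5 N upward at the tab lifts it, and it drops shut when let go. Unlocked it opens to 1.35 rad; locked it has 0.03 rad of play (4 mm at the tab), then stops hard
- tab_a (a point): grip point on the lid's steel lifting tab of box_a: a flat tongue 22 mm wide (along y), 10 mm thick, sticking out 39 mm from the middle of the lid's front edge, in its plane. Point: mid-width, mid-thickness, 147 mm from the hinge axis, 20 mm in front of the lid, 58 mm above the bench when shut; moves and turns with the lid. Pinched across its width from above it can pivot between the pads
- hinge_a (a point): middle of the hinge axis of the lid of box_a: 64.5 mm behind the middle of the box and 58 mm above the bench
- box_b: one of two identical grey lidded steel boxes fixed side by side on the bench, left or right at random, each turned by up to 17 degrees. 120 mm deep (its x), 130 mm wide (its y), 61 mm high. Origin: centre of its underside; its x axis points away from the robot to the hinged back edge, z up. Collets lie inside. One of the two boxes is locked; only a pull at the lid tells which
- lid_b (a joint): lid angle of box_b in rad: 0 shut, grows as the front edge lifts; 50 degrees = 0.873. It turns about the box's back edge and is sprung shut: 2 to 5 N upward at the tab lifts it, and it drops shut when let go. Unlocked it opens to 1.35 rad; locked it has 0.03 rad of play (4 mm at the tab), then stops hard
- tab_b (a point): grip point on the lid's steel lifting tab of box_b: a flat tongue 22 mm wide (along y), 10 mm thick, sticking out 39 mm from the middle of the lid's front edge, in its plane. Point: mid-width, mid-thickness, 147 mm from the hinge axis, 20 mm in front of the lid, 58 mm above the bench when shut; moves and turns with the lid. Pinched across its width from above it can pivot between the pads
- hinge_b (a point): middle of the hinge axis of the lid of box_b: 64.5 mm behind the middle of the box and 58 mm above the bench
- v_block_mid (a point): grey steel V-block, 50x60x40 mm, loose on the bench behind the boxes; point 20 mm above the bench at its middle; leave alone
- flange_mid (a point): round steel flange with a hub, 64 mm across, 35 mm high, loose behind the boxes; point on its axis half-way up; leave alone
- screwdriver_mid (a point): screwdriver with yellow handle, 170 mm long, 26 mm thick, lying near the front edge of the bench; point at its middle; leave alone
- jar_mid (a point): brown jar with black lid, 58 mm across, 89 mm high, standing behind the boxes; point half-way up; leave alone

How it is judged (in metres and radians):
At the end, for the whole second after the job is handed in: The unlocked lid stands still at 44 to 56 degrees (0.768 to 0.977 rad, below 0.05 rad/s), held by the fingers (over 0.8 N) through the last second; the other lid is shut (below 0.08 rad); V-block, flange, screwdriver and jar are within 30 mm of their start (((value of joint lid_a between 0.768 and 0.977 rad and velocity of joint lid_a between -0.05 and 0.05 rad/s and contact force between the fingers and box_a above 0.8 N and value of joint lid_b below 0.08 rad) or (value of joint lid_b between 0.768 and 0.977 rad and velocity of joint lid_b between -0.05 and 0.05 rad/s and contact force between the fingers and box_b above 0.8 N and value of joint lid_a below 0.08 rad)) and distance of each of v_block_mid, flange_mid, screwdriver_mid, jar_mid from where it was at the start of the episode below 0.03 m); the arm keeps its last pose, push and grip.
It fails at once if a bystander is pushed more than 30 mm (distance of any of v_block_mid, flange_mid, screwdriver_mid, jar_mid from where it was at the start of the episode above 0.03 m).
It also fails if it takes over 45 s, if anything falls off the work surface, if the arm or the gripper's body presses on something with over 40 N, if the wrist force passes 120 N, or if a joint passes its speed limit or range.

### The arm

A 7-joint arm with a two-finger parallel gripper is mounted at the origin on a cart in front of the work surface, level with it; the furniture and walls round the work are solid. World frame = base frame: x ahead of the robot, y to its left, z up, the work surface at z = 0. Lengths are in m, angles in degrees, forces in N, time in s.
With the tool pointing down it reaches from about 0.425 to 0.875 m from the base axis. Payload 4.7 kg.
Tool frame: the origin (TCP) lies midway between the tips of the shut fingers; the grasp point (between the pads) lies 19 mm behind it; z points along the fingers, y is the line along which they close (so a half turn about z gives the same grasp; the last joint's range is limited). The gripper opens to 87 mm and grips with 3 to 60 N. Pads are 19 mm wide; open, the fingers measure 117 mm over their backs; the gripper's body (75 mm by 190 mm) begins 51 mm behind the grasp point.
Start: joints at [71.797, 18.392, -4.016, 83.108, 1.295, 78.541, -3.26], TCP at [0.212, -0.615, 0.196] pointing down, gripper open.
Joint ranges: [-163.93, 163.93], [-17.29, 119.83], [-79.2, 71.16], [3.27, 140.29], [-89.18, 269.18], [5.43, 117.66], [-154.24, 154.24]. Speed limits (degrees/s): [147.25, 147.25, 180, 180, 180, 180, 180].

### API

Orientations are given as [roll, pitch, yaw] about the fixed x, y, z axes, in that order (R = Rz(yaw) Ry(pitch) Rx(roll)).
In Python, from cell import env, viewer, boxes_of, masks_of gives the robot as it stands. The module is installed in compiled form; this text tells all that it offers.
- The arm moves only by the tool apply_moves, never from a script. Its argument "moves" is a list of rows, each a list of 7 numbers: the shift along the tool's x, y, z scaled (see below), then the turn, a rotation vector about the tool's x, y, z scaled (see below), then the opening, from 0 (shut) to 1 (fully open). A call has 1 to 20 rows; each row is the pose to reach, as a shift and turn from the pose commanded when the call began, along the tool's axes at that moment; what a row does not reach only later rows make up. The controller multiplies each number of a shift by 0.2 m and each number of a turn by 1.5 rad. A row lasts 1/10 s, in which the tool goes at most 50 mm and 8.59 degrees, less where a joint would pass 70% of its speed; a pose out of reach is approached as far as the arm can. A call with a number of a shift or a turn outside -1 to 1 is refused whole. A call with a gripper value outside its range is refused whole. The fingers move at their own pace and stop on an object; "grip_force" is the grip in N (left out, the last holds). Time passes only in rows, so rows that repeat a pose let the fingers close. It gives the time, the measured TCP pose, the force, the opening and the grip force at its end, in the units of the state.
- env.get_obs(): the state, without advancing time (a new reading comes with each control period).
- viewer.read_camera(name): name is "scene" or "side" or "wrist"; returns the picture (384x512x3 uint8, red, green, blue); there is no depth.
- viewer.get_calibration(name): a dict with "fov_y" (degrees; the focal length in pixels is half the picture's height over the tangent of half this angle, whatever the lens; pixels are square), "cx", "cy" (the principal point, pixels), "position" and "orientation" of the camera in the world. Camera axes: x right, y up, looking along -z (the intrinsics and any distortion apply to the point x, -y, -z); pixel columns grow to the right and rows downward; lengths in m; the calibration is good to about 2 mm. The wrist camera is an equidistant fisheye: a pixel r from the principal point sees the ray r / f radians off the axis. A picture is of the moment at which its call begins: read the wrist's pose just before it. get_calibration takes no time and is no camera call; for the wrist camera it gives the pose at the moment of the call.
- env.sign_off(): hands the job in; it is judged then, once.
Trained networks look in the newest picture that a camera, given by its name, has taken for a name from the list of things; names that differ only in an ending like _2 or _b are one class to them, and where a whole thing is asked for, a point or a joint stands for the part that bears it (a point fixed in the world has none). Each returns a list of dicts, best first, with "conf" (0 to 1); they miss things now and then, are a little off and sometimes report something else, mostly with a low value. They report only what shows in the picture. A call takes as long as a camera call.
- boxes_of(camera, target): "location" ([column, row] in pixels, amid what is visible of it).
- masks_of(camera, target): "pixels" (384x512 bool, what is visible of it) and "location" ([column, row] in pixels, amid what is visible of it).
The state is a dict: "time_s": time; "qpos": joint angles; "joint_velocities": joint speeds; "effort": joint torques, N m; "tool_pos": TCP position; "tool_rot": TCP orientation; "force": force on the tool from outside, world axes, zero at the start; "wrist_torque": the same for the moment, N m; "grip_width": finger opening in m; "grasp_force": force on a finger pad.
Only numpy, scipy, OpenCV 4.12 (cv2) and the standard library are available. Lean on these libraries where they do the work, as an engineer would, in place of code of your own. Each camera call takes 0.05 s, during which the arm holds its last target. There are 200 camera calls.

## Working session

There is one attempt and no reset: what is moved stays moved. The work goes in short steps, Python scripts to look and compute and a tool call to move; the robot and the scene stay as the last step left them, time stands still between calls to the robot, and variables do not carry over. Pictures are saved under pics/ and viewed, at most 10 in all, crops included, and the job is handed in when it is done.

Besides the shell and the picture viewer there is one more tool, called after "Call:" as name(argument=value, ...), one argument or row to a line, values as JSON. apply_moves: Moves the arm, as the interface text tells. Shifts and turns lie within -1 to 1; 1 stands for 0.2 m of shift or 1.5 rad of turn. Its arguments: {"type":"object","properties":{"moves":{"type":"array","items":{"type":"array","items":{"type":"number","minimum":-1,"maximum":1}}},"grip_force":{"type":"number"}},"required":["moves"]}

```bash
mkdir -p pics
cat > h.py <<'E'
import numpy as np, cv2
from scipy.spatial.transform import Rotation as R
from cell import env, viewer, boxes_of, masks_of
def rot(c):
    o=np.array(c["orientation"],float)
    if o.shape==(3,3): return o
    return R.from_euler('xyz',o,degrees=True).as_matrix() if o.size==3 else None
def ray(c,u,v,fish=False):
    f=192/np.tan(np.radians(c["fov_y"])/2)
    x,y=(u-c["cx"])/f,(v-c["cy"])/f
    if fish:
        r=np.hypot(x,y); s=np.sin(r)/max(r,1e-9); d=np.array([x*s,-y*s,-np.cos(r)])
    else: d=np.array([x,-y,-1])
    return rot(c)@d
def onplane(c,u,v,z,fish=False):
    d=ray(c,u,v,fish); p=np.array(c["position"]); return p+d*(z-p[2])/d[2]
def proj(c,P):
    q=rot(c).T@(np.array(P)-c["position"]); f=192/np.tan(np.radians(c["fov_y"])/2)
    return c["cx"]+f*q[0]/-q[2], c["cy"]+f*q[1]/q[2]
E
python3 - <<'E'
from h import *
print(env.get_obs())
ims=[]
for n in("scene","side","wrist"):
    im=viewer.read_camera(n); print(n,viewer.get_calibration(n))
    cv2.imwrite(f"pics/{n}0.png",im[...,::-1])
    for t in("box_a","tab_a","jar_mid","flange_mid","v_block_mid","screwdriver_mid"):
        print(t,[(np.round(b["location"],1).tolist(),round(b["conf"],2)) for b in boxes_of(n,t)][:4])
E
```

```text
{'time_s': 0.0, 'qpos': array([71.79547175, 18.43967747, -4.01512534, 83.17353951,  1.29545636,
       78.54226762, -3.25721105]), 'joint_velocities': array([-0.03174713,  0.00944795,  0.08277942, -0.00908958, -0.0937765 ,
       -0.15790281,  0.14181548]), 'effort': array([-4.98379013e-04, -4.91291034e+01, -4.04067300e-01, -3.12537825e+01,
       -6.39946223e-02,  4.35722864e-02,  1.47108813e-04]), 'tool_pos': array([ 0.21149694, -0.61398948,  0.19446646]), 'tool_rot': array([-1.79889783e+02,  6.33690951e-03,  1.90167485e+01]), 'force': array([-0.1051837 ,  0.67564517,  0.1313373 ]), 'wrist_torque': array([ 0.00490048,  0.00907177, -0.01854848]), 'grasp_force': 0.0, 'grip_width': 0.08706883067489157}
scene {'fov_y': 57.26611837458316, 'cx': 254.58794502153506, 'cy': 187.63129822157345, 'position': array([0.17062618, 0.57945834, 0.71027733]), 'orientation': array([  42.50085439,   -0.7004361 , -133.68579707])}
box_a [([266.8, 193.1], 0.84), ([226.0, 239.6], 0.67)]
tab_a [([270.0, 190.3], 0.9), ([225.4, 238.2], 0.57)]
jar_mid [([219.3, 152.2], 0.87)]
flange_mid [([189.5, 194.5], 0.98)
[... 191 characters left out ...]
position': array([ 0.50982258, -0.50081703,  0.6604502 ]), 'orientation': array([47.9547273 , -0.33679605, -4.96725976])}
box_a [([263.0, 206.8], 0.92), ([235.7, 162.6], 0.73), ([338.8, 198.4], 0.66)]
tab_a [([233.5, 155.9], 0.82), ([350.5, 241.1], 0.18)]
jar_mid [([341.3, 198.7], 0.69)]
flange_mid [([319.7, 175.8], 0.97)]
v_block_mid [([351.9, 242.2], 0.78)]
screwdriver_mid [([174.5, 266.0], 0.88)]
wrist {'fov_y': 65.70646984690485, 'cx': 256.5943576375532, 'cy': 190.98005155519033, 'position': array([ 0.27872708, -0.5913378 ,  0.38421282]), 'orientation': array([-1.55901971e+01, -2.03329537e-02, -7.09544471e+01])}
box_a []
tab_a []
jar_mid []
flange_mid []
v_block_mid []
screwdriver_mid []
```

View pics/scene0.png

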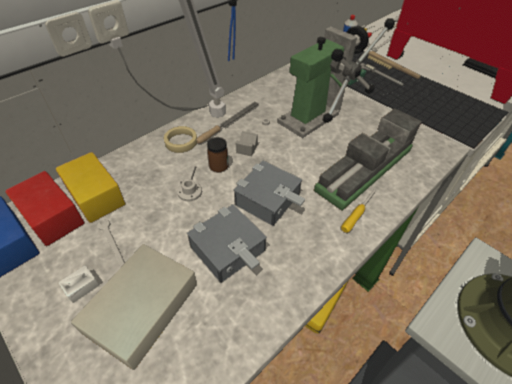

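View pics/side0.png

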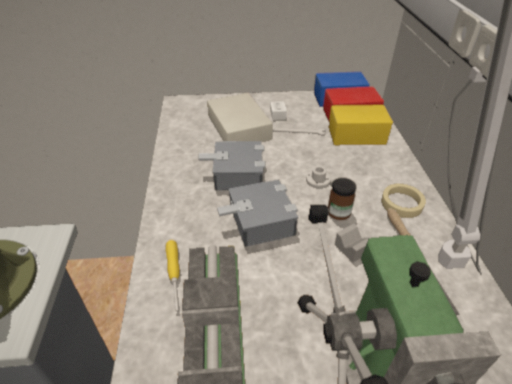

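The scene view shows two grey boxes centred near (268,192) and (228,241), with tab tips near (300,205) and (255,268). The jar, flange and V-block are behind them and the screwdriver is at (353,218). In the side view the boxes are at (240,165) and (263,210), with tabs to the left. Next I fit each box's pose to its silhouettes.

```bash
cat > fit.py <<'E'
from h import *
from scipy.optimize import minimize
def hulls(x,y,w):
    Rz=R.from_euler('z',w).as_matrix()
    def bx(x0,x1,y1,z0,z1): return np.array([[a,b,c] for a in(x0,x1) for b in(-y1,y1) for c in(z0,z1)])@Rz.T+[x,y,0]
    return bx(-.0605,.0605,.065,0,.061), bx(-.1015,-.06,.011,.053,.063)
def sil(c,p):
    m=np.zeros((384*4,512*4),np.uint8)
    for H in hulls(*p):
        q=np.array([proj(c,P) for P in H],np.float32)
        cv2.fillConvexPoly(m,cv2.convexHull(((q+.5)*4).astype(np.int32)),1)
    return cv2.resize(m*255.,(512,384),interpolation=cv2.INTER_AREA)/255
def iou(p,obs):
    s=0
    for c,m in obs:
        a=sil(c,p); s+=np.minimum(a,m).sum()/np.maximum(a,m).sum()
    return s/len(obs)
E
python3 - <<'E'
from fit import *
M={}
for n in("scene","side"):
    im=viewer.read_camera(n); c=viewer.get_calibration(n)
    for t in("box_a","tab_a"):
        for r in masks_of(n,t):
            m=r["pixels"]; v,u=np.nonzero(m); P=onplane(c,*r["location"],.05)
            print(n,t,round(r["conf"],2),np.round(r["location"]),m.sum(),(u.min(),u.max(),v.min(),v.max()),P.round(3))
            M.setdefault((n,t),[]).append(m)
np.savez("m.npz",**{f"{a}-{b}":np.array(v) for (a,b),v in M.items()})
cs={n:viewer.get_calibration(n) for n in("scene","side")}
for n in cs:
    for t,z in(("jar_mid",.045),("flange_mid",.017),("v_block_mid",.02),("screwdriver_mid",.013)):
        b=boxes_of(n,t)
        if b: print(n,t,onplane(cs[n],*b[0]["location"],z).round(3))
# colour segmentation independent of the names: use box masks nearest
for x0,y0 in [(onplane(cs["scene"],268,192,.055)[:2]),(onplane(cs["scene"],228,241,.055)[:2])]:
    obs=[]
    for n in cs:
        best=None
        for t in("box_a","tab_a"):
            for m in M.get((n,t),[]):
                s=sil(cs[n],(x0,y0,0)); k=np.minimum(s,m).sum()/np.maximum(s,m).sum()
                if best is None or k>best[0]: best=(k,m,t)
        print(n,best[2],best[0]); 
        if best[0]>.4: obs.append((cs[n],best[1].astype(float)))
    for o in([obs]+[[q] for q in obs]):
        rs=[minimize(lambda p:-iou(p,o),(x0,y0,w),method="Nelder-Mead",options=dict(initial_simplex=np.array([(x0,y0,w),(x0+.02,y0,w),(x0,y0+.02,w),(x0,y0,w+.1)]))) for w in(-.2,0,.2)]
        b=min(rs,key=lambda r:r.fun); print(b.x.round(4),np.degrees(b.x[2]).round(1),-b.fun)
E
```

```text
scene box_a 0.91 [269. 191.] 2772 (np.int64(235), np.int64(302), np.int64(161), np.int64(224)) [0.569 0.138 0.05 ]
scene box_a 0.8 [225. 240.] 3866 (np.int64(188), np.int64(265), np.int64(205), np.int64(282)) [0.534 0.313 0.05 ]
scene tab_a 0.68 [272. 189.] 2088 (np.int64(234), np.int64(304), np.int64(160), np.int64(211)) [0.569 0.126 0.05 ]
scene tab_a 0.68 [230. 238.] 3034 (np.int64(187), np.int64(265), np.int64(205), np.int64(269)) [0.529 0.304 0.05 ]
side box_a 0.66 [235. 162.] 2402 (np.int64(198), np.int64(265), np.int64(141), np.int64(189)) [0.528 0.296 0.05 ]
side box_a 0.58 [264. 208.] 3532 (np.int64(218), np.int64(297), np.int64(180), np.int64(244)) [0.584 0.12  0.05 ]
side tab_a 0.85 [234. 155.] 1692 (np.int64(198), np.int64(262), np.int64(141), np.int64(173)) [0.528 0.324 0.05 ]
side tab_a 0.71 [257. 206.] 2533 (np.int64(217), np.int64(297), np.int64(179), np.int64(229)) [0.569 0.128 0.05 ]
scene jar_mid [0.772 0.136 0.045]
scene flange_mid [0.728 0.276 0.017]
scene v_block_mid [0.782 0.03  0.02 ]
scene screwdriver_mid [0.391 0.016 0.013]
side jar_mid [0.763 0.148 0.045]
side flange_mid [0.743 0.26  0.017]
side v_block_mid [0.762 0.033 0.02 ]
side screwdriver_mid [0.384 0.021 0.013]
scene box_a 0.7061203376992851
side box_a 0.6539330888406556
[0.5826 0.1305 0.212 ] 12.1 0.9470969514708731
[0.5835 0.1284 0.2017] 11.6 0.9493235942429874
[0.5822 0.1324 0.1981] 11.4 0.9575756533108538
scene box_a 0.7713288705312633
side box_a 0.7898587055606199
[ 0.5372  0.3071 -0.0713] -4.1 0.9196572328194009
[ 0.5389  0.3057 -0.0491] -2.8 0.9627146912134965
[ 0.5357  0.3093 -0.0552] -3.2 0.8987748592417176
```

Both fits agree between the cameras: right box at (0.583, 0.131), yaw about 11.7°; left box at (0.537, 0.307), yaw about -3.3°. I'll go over to the right tab first, high and in stages.

Call:
apply_moves(
  moves=[
    [0.1,-0.1,-0.2,0,0,0,1],
    [0.25,-0.25,-0.4,0,0,0,1],
    [0.45,-0.45,-0.5,0,0,0,1],
    [0.65,-0.65,-0.5,0,0,0,1],
    [0.85,-0.85,-0.5,0,0,0,1],
    [1,-1,-0.5,0,0,0,1],
    [1,-1,-0.5,0,0,0,1],
  ],
  grip_force=15,
)

```text
time_s: 2.45
tool_pos: [0.3386, -0.3555, 0.2965]
tool_rot: [180.0, -0.1, 19.4]
force: [-0.2, 0.5, -0.1]
grip_width: 0.0872
grasp_force: 0.0
```

Call:
apply_moves(
  moves=[
    [0.15,-0.15,0,0,0,0,1],
    [0.35,-0.35,0,0,0,0,1],
    [0.55,-0.55,0,0,0,0,1],
    [0.75,-0.75,0,0,0,0,1],
    [0.9,-0.9,0,0,0,0,1],
    [1,-1,0,0,0,0,1],
    [1,-1,0,0,0,0,1],
  ],
)

```text
time_s: 3.15
tool_pos: [0.4617, -0.099, 0.2962]
tool_rot: [-180.0, -0.1, 19.7]
force: [1.1, 0.1, 0.3]
grip_width: 0.0871
grasp_force: 0.0
```

Call:
apply_moves(
  moves=[
    [0.08,-0.15,0,0,0,0.02,1],
    [0.2,-0.35,0,0,0,0.04,1],
    [0.3,-0.55,0,0,0,0.06,1],
    [0.4,-0.75,0,0,0,0.085,1],
    [0.5,-0.9,0,0,0,0.085,1],
    [0.5,-0.9,0,0,0,0.085,1],
    [0.5,-0.9,0,0,0,0.085,1],
  ],
)

```text
time_s: 3.85
tool_pos: [0.4955, 0.0964, 0.2954]
tool_rot: [180.0, 0.0, 11.8]
force: [-1.3, -0.4, -0.2]
grip_width: 0.0874
grasp_force: 0.0
```

```bash
cat >> h.py <<'E'
def delta(pos,rpy,show=True):
    o=env.get_obs(); A=R.from_euler('xyz',o["tool_rot"],degrees=True); B=R.from_euler('xyz',rpy,degrees=True)
    s=A.inv().apply(np.array(pos)-o["tool_pos"])/.2; t=(A.inv()*B).as_rotvec()/1.5
    print("at",o["tool_pos"].round(4),o["tool_rot"].round(2),"F",o["force"].round(1),"q",o["qpos"].round(1),"t",round(o["time_s"],2)); print("move",s.round(4),t.round(4))
E
python3 - <<'E'
from h import *
im=viewer.read_camera("wrist"); c=viewer.get_calibration("wrist")
cv2.imwrite("pics/w1.png",im[...,::-1])
for r in masks_of("wrist","tab_a"):
    print(r["conf"],np.round(r["location"]),onplane(c,*r["location"],.06,True).round(3))
delta((.500,.1132,.12),(180,0,11.7))
E
```

```text
0.71 [122. 109.] [0.534 0.309 0.06 ]
0.68 [247. 103.] [0.573 0.124 0.06 ]
at [0.4956 0.0945 0.2953] [1.7994e+02 4.0000e-02 1.1550e+01] F [-0.1 -0.3 -0. ] q [ 33.8   0.6 -47.5  92.5   0.5  87.1 -92.1] t 3.95
move [ 0.0408 -0.0879  0.8765] [ 0.0007  0.0004 -0.0018]
```

View pics/w1.png

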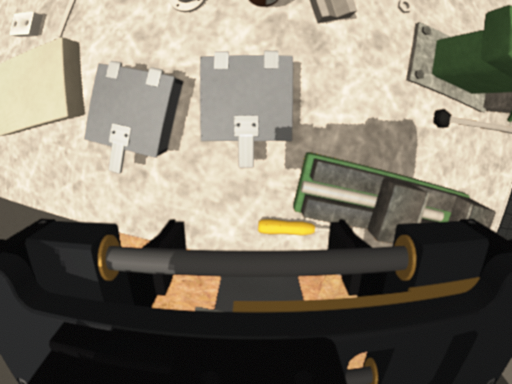

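The wrist view shows the right box with its tab from the lid edge near (246,140) to a tip at (246,166). The left tab runs from about (119,148) to (116,171). I check these pixels against the fit.

Run:
```python
from h import *
c=viewer.get_calibration("wrist")
for p in((246,166),(246,140),(201,141),(292,141),(201,56),(292,56),(116,171),(119,148)): print(p,onplane(c,*p,.061,True).round(4))
for x,y,w in((.5828,.1305,11.7),(.537,.3073,-3.3)):
    w=np.radians(w)
    for d in(-.1015,-.0825,-.0605): print("fit",d,(x+d*np.cos(w)).round(4),(y+d*np.sin(w)).round(4))
```

```text
(246, 166) [0.4832 0.1071 0.061 ]
(246, 140) [0.5203 0.1144 0.061 ]
(201, 141) [0.5066 0.1779 0.061 ]
(292, 141) [0.5323 0.0498 0.061 ]
(201, 56) [0.6277 0.2012 0.061 ]
(292, 56) [0.6522 0.0753 0.061 ]
(116, 171) [0.4372 0.307  0.061 ]
(119, 148) [0.4743 0.3054 0.061 ]
fit -0.1015 0.4834 0.1099
fit -0.0825 0.502 0.1138
fit -0.0605 0.5236 0.1182
fit -0.1015 0.4357 0.3131
fit -0.0825 0.4546 0.312
fit -0.0605 0.4766 0.3108
```

Call:
apply_moves(
  moves=[
    [0.03,-0.08,0.2,0,0,0,1],
    [0.03,-0.08,0.4,0,0,0,1],
    [0.03,-0.08,0.6,0,0,0,1],
    [0.03,-0.08,0.8,0,0,0,1],
    [0.03,-0.08,0.95,0,0,0,0.7],
    [0.03,-0.08,0.95,0,0,0,0.7],
  ],
)

```text
time_s: 4.55
tool_pos: [0.4948, 0.1104, 0.1015]
tool_rot: [-180.0, 0.5, 11.5]
force: [-0.6, -1.0, 0.3]
grip_width: 0.0777
grasp_force: 0.0
```

Run:
```python
from h import *
delta((.498,.111,.044),(180,0,11.5))
im=viewer.read_camera("wrist")
cv2.imwrite("pics/w2.png",im[...,::-1])
```

```text
at [0.4948 0.1104 0.1015] [-179.99    0.49   11.53] F [-0.6 -1.   0.3] q [  29.9    9.8  -48.9  108.1    8.    66.1 -100.4] t 4.55
move [0.0188 0.0005 0.2874] [-0.0002  0.0057  0.0004]
```

View pics/w2.png

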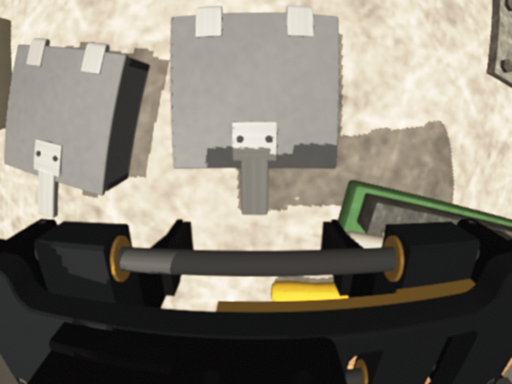

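The right tab (column 254) is centred between the fingers (about 182 to 330). I go down and pinch it.

Call:
apply_moves(
  moves=[
    [0.015,0,0.15,0,0,0,0.7],
    [0.015,0,0.29,0,0,0,0.7],
    [0.015,0,0.29,0,0,0,0.5],
    [0.015,0,0.29,0,0,0,0.1],
    [0.015,0,0.29,0,0,0,0.1],
    [0.015,0,0.29,0,0,0,0.1],
    [0.015,0,0.29,0,0,0,0.1],
    [0.015,0,0.29,0,0,0,0.1],
    [0.015,0,0.29,0,0,0,0.1],
    [0.015,0,0.29,0,0,0,0.1],
  ],
  grip_force=15,
)

```text
time_s: 5.6
tool_pos: [0.501, 0.1141, 0.0476]
tool_rot: [180.0, 0.0, 11.7]
force: [1.0, 0.0, -0.7]
grip_width: 0.0107
grasp_force: 0.0
```

Run:
```python
from h import *
o=env.get_obs(); print(o["tool_pos"],o["grip_width"],o["grasp_force"],o["force"])
w=viewer.read_camera("wrist"); s=viewer.read_camera("side")
s=cv2.resize(s[130:260,150:310],None,fx=3,fy=3,interpolation=cv2.INTER_CUBIC)
out=np.zeros((390,480+320,3),np.uint8); out[:,:480]=s; out[:240,480:]=cv2.resize(w,(320,240))
cv2.imwrite("pics/c3.png",out[...,::-1])
```

```text
[0.50103096 0.11413898 0.04755833] 0.010737375186161812 0.0 [ 1.04624786  0.02600612 -0.72876883]
```

View pics/c3.png

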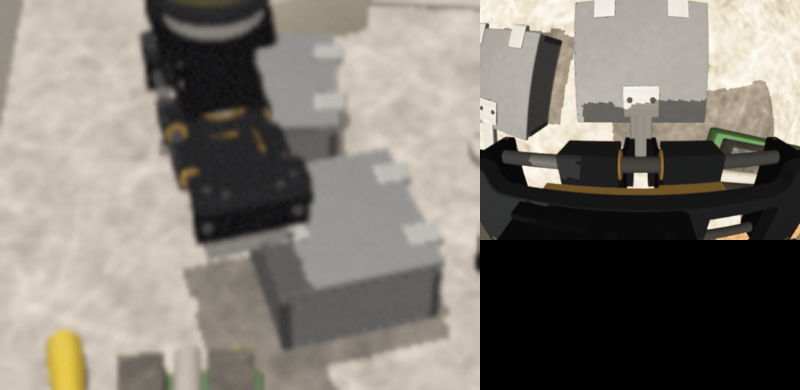

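Call:
apply_moves(
  moves=[
    [0,0,0,0,0,0,0],
    [0,0,0,0,0,0,0],
    [0,0,0,0,0,0,0],
    [0,0,0,0,0,0,0],
  ],
  grip_force=15,
)

```text
time_s: 6.1
tool_pos: [0.501, 0.1142, 0.0475]
tool_rot: [180.0, 0.0, 11.7]
force: [-0.7, 0.6, 0.1]
grip_width: 0.0007
grasp_force: 0.0
```

Run:
```python
from h import *
def pf(c,P):
    q=rot(c).T@(np.array(P)-c["position"]); f=192/np.tan(np.radians(c["fov_y"])/2)
    th=np.arctan2(np.hypot(q[0],q[1]),-q[2]); r=f*th/np.hypot(q[0],q[1]); return np.round((c["cx"]+r*q[0],c["cy"]-r*q[1]))
o=env.get_obs(); p=o["tool_pos"]; A=R.from_euler('xyz',o["tool_rot"],degrees=True)
c=viewer.get_calibration("wrist"); print(c["position"],c["orientation"])
for d in(0,-.019,-.05): print("tcp",d,pf(c,p+A.apply([0,0,d])))
for P in((.4832,.1071,.061),(.5203,.1144,.061),(.4832,.1071,.051)): print("tab",pf(c,P))
w=viewer.read_camera("wrist"); 
s=viewer.read_camera("scene"); k=viewer.get_calibration("scene"); print("scene tcp",proj(k,p),"tab",proj(k,(.4832,.1071,.061)))
a=cv2.resize(w[170:320,170:340],(400,353),interpolation=cv2.INTER_CUBIC); b=cv2.resize(s[140:240,230:343],(400,353),interpolation=cv2.INTER_CUBIC)
cv2.imwrite("pics/c4.png",np.hstack([a,b])[...,::-1])
```

```text
[0.57054826 0.12837331 0.23608532] [-1.55906220e+01 -1.84752991e-02 -7.82587148e+01]
tcp 0 [256. 217.]
tcp -0.019 [256. 228.]
tcp -0.05 [256. 251.]
tab [261. 251.]
tab [262. 196.]
tab [261. 244.]
scene tcp (np.float64(295.15270488885375), np.float64(202.02458097571443)) tab (np.float64(303.1330213449666), np.float64(201.01906833214093))
```

View pics/c4.png

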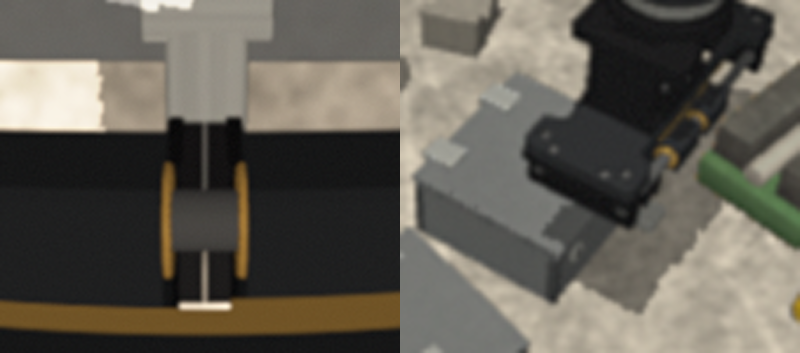

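The fingers shut fully without touching anything: the tips did not go low enough around the tab. I reopen, go 17 mm lower and pinch again.

Call:
apply_moves(
  moves=[
    [0,0,0,0,0,0,0.8],
    [0,0,0,0,0,0,0.8],
    [0,0,0,0,0,0,0.8],
    [0,0,0,0,0,0,0.8],
    [0,0,0,0,0,0,0.8],
    [0,0,0,0,0,0,0.8],
    [-0.015,0,0.04,0,0,0,0.8],
    [-0.015,0,0.085,0,0,0,0.7],
    [-0.015,0,0.085,0,0,0,0.5],
    [-0.015,0,0.085,0,0,0,0],
    [-0.015,0,0.085,0,0,0,0],
    [-0.015,0,0.085,0,0,0,0],
    [-0.015,0,0.085,0,0,0,0],
    [-0.015,0,0.085,0,0,0,0],
    [-0.015,0,0.085,0,0,0,0],
    [-0.015,0,0.085,0,0,0,0],
    [-0.015,0,0.085,0,0,0,0],
    [-0.015,0,0.085,0,0,0,0],
  ],
  grip_force=15,
)

```text
time_s: 8.0
tool_pos: [0.4984, 0.1132, 0.0306]
tool_rot: [180.0, -0.0, 11.7]
force: [0.6, -2.0, 0.2]
grip_width: 0.0216
grasp_force: 15.0
```

Pinched: width 21.6 mm at 15 N. Now I pull up gently.

Call:
apply_moves(
  moves=[
    [0,0,-0.01,0,0,0,0],
    [0,0,-0.02,0,0,0,0],
    [0,0,-0.03,0,0,0,0],
    [0,0,-0.04,0,0,0,0],
    [0,0,-0.04,0,0,0,0],
    [0,0,-0.04,0,0,0,0],
  ],
)

```text
time_s: 8.6
tool_pos: [0.4984, 0.1132, 0.0374]
tool_rot: [-180.0, -0.1, 11.7]
force: [7.4, -1.3, -15.0]
grip_width: 0.0219
grasp_force: 15.0
```

15 N of resistance after about 7 mm, at the friction limit of the grip, so the right box is locked. I let go and move to the left one.

Call:
apply_moves(
  moves=[
    [0,0,0.02,0,0,0,0],
    [0,0,0.03,0,0,0,0.4],
    [0,0,0.03,0,0,0,0.9],
    [0,0,0.03,0,0,0,0.9],
    [0,0,0.03,0,0,0,0.9],
    [0,0,0.03,0,0,0,0.9],
    [0,0,-0.1,0,0,0,0.9],
    [0,0,-0.3,0,0,0,0.9],
    [0,0,-0.45,0,0,0,0.9],
    [0,-0.2,-0.45,0,0,0.05,0.9],
    [0,-0.45,-0.45,0,0,0.1,0.9],
    [0,-0.7,-0.45,0,0,0.15,0.9],
    [-0.02,-0.9,-0.45,0,0,0.175,0.9],
    [-0.03,-1,-0.45,0,0,0.175,0.9],
    [-0.03,-1,-0.45,0,0,0.175,0.9],
    [-0.03,-1,-0.45,0,0,0.175,0.9],
  ],
)

```text
time_s: 10.2
tool_pos: [0.4516, 0.3079, 0.1284]
tool_rot: [180.0, 0.0, -3.3]
force: [-0.2, -0.7, 0.6]
grip_width: 0.0782
grasp_force: 0.0
```

Run:
```python
from h import *
delta((.452,.310,.030),(180,0,-3.3))
w=viewer.read_camera("wrist"); c=viewer.get_calibration("wrist")
cv2.imwrite("pics/w5.png",w[...,::-1])
```

```text
at [0.4516 0.3079 0.1284] [ 1.7996e+02  1.0000e-02 -3.2800e+00] F [-0.2 -0.7  0.6] q [  10.6   15.   -54.2  101.5   12.9   70.1 -140.4] t 10.2
move [ 0.0012 -0.011   0.492 ] [0.0005 0.0001 0.0002]
```

View pics/w5.png

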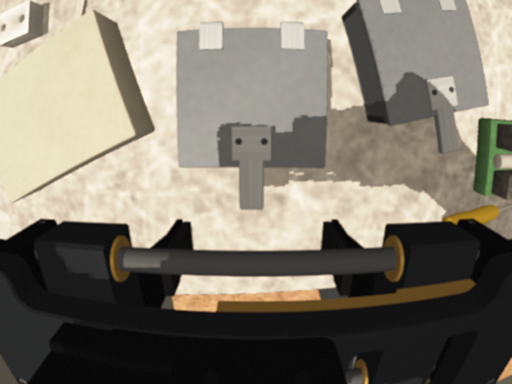

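The left tab (column 252) is nearly centred and the yaw is aligned. I shift 3 mm, go down and pinch.

Call:
apply_moves(
  moves=[
    [0,-0.015,0.15,0,0,0,0.8],
    [0,-0.015,0.3,0,0,0,0.8],
    [0,-0.015,0.42,0,0,0,0.8],
    [0,-0.015,0.48,0,0,0,0.7],
    [0,-0.015,0.48,0,0,0,0.5],
    [0,-0.015,0.48,0,0,0,0],
    [0,-0.015,0.48,0,0,0,0],
    [0,-0.015,0.48,0,0,0,0],
    [0,-0.015,0.48,0,0,0,0],
    [0,-0.015,0.48,0,0,0,0],
    [0,-0.015,0.48,0,0,0,0],
    [0,-0.015,0.48,0,0,0,0],
    [0,-0.015,0.48,0,0,0,0],
  ],
  grip_force=20,
)

```text
time_s: 11.55
tool_pos: [0.4523, 0.313, 0.0331]
tool_rot: [-179.8, -0.1, -3.3]
force: [0.9, 5.2, -1.0]
grip_width: 0.0214
grasp_force: 20.0
```

Call:
apply_moves(
  moves=[
    [0,0,-0.01,0,0,0,0],
    [0,0,-0.02,0,0,0,0],
    [0,0,-0.03,0,0,0,0],
    [0,0,-0.04,0,0,0,0],
    [0,0,-0.04,0,0,0,0],
    [0,0,-0.04,0,0,0,0],
  ],
)

```text
time_s: 12.15
tool_pos: [0.4527, 0.313, 0.0409]
tool_rot: [-179.8, -0.1, -3.3]
force: [3.7, 5.5, -2.7]
grip_width: 0.0212
grasp_force: 20.0
```

The left lid moves with only 3 N, so it is the unlocked one. I lift it along its arc, tilting the tool partly with it.

Call:
apply_moves(
  moves=[
    [0,-0.005,-0.03,0,-0.015,0,0],
    [0.003,-0.008,-0.06,0,-0.03,0,0],
    [0.003,-0.008,-0.09,0,-0.046,0,0],
    [0.013,-0.008,-0.153,0,-0.07,0,0],
    [0.028,-0.008,-0.216,0,-0.093,0,0],
    [0.028,-0.008,-0.216,0,-0.093,0,0],
    [0.028,-0.008,-0.216,0,-0.093,0,0],
  ],
  grip_force=25,
)

```text
time_s: 12.85
tool_pos: [0.4577, 0.3126, 0.0829]
tool_rot: [-180.0, 7.9, -3.3]
force: [2.7, 4.0, -4.4]
grip_width: 0.021
grasp_force: 25.0
```

Call:
apply_moves(
  moves=[
    [0.013,-0.005,-0.062,0,-0.023,0,0],
    [0.03,-0.005,-0.124,0,-0.046,0,0],
    [0.053,-0.005,-0.184,0,-0.07,0,0],
    [0.08,-0.005,-0.241,0,-0.093,0,0],
    [0.112,-0.005,-0.295,0,-0.116,0,0],
    [0.149,-0.005,-0.346,0,-0.14,0,0],
    [0.149,-0.005,-0.346,0,-0.14,0,0],
    [0.149,-0.005,-0.346,0,-0.14,0,0],
    [0.149,-0.005,-0.346,0,-0.14,0,0],
  ],
)

```text
time_s: 13.75
tool_pos: [0.4957, 0.3103, 0.1469]
tool_rot: [179.8, 20.0, -3.3]
force: [-0.8, -0.0, -3.6]
grip_width: 0.0199
grasp_force: 25.0
```

Run:
```python
from h import *
o=env.get_obs(); A=R.from_euler('xyz',o["tool_rot"],degrees=True)
G=o["tool_pos"]-A.apply([0,0,.025]); d=np.array([.6014,.3036,.058])-G
print(o["tool_pos"],o["tool_rot"],o["force"],o["grip_width"],o["grasp_force"],"phi",np.degrees(np.arctan2(-d[2],np.hypot(*d[:2]))),np.linalg.norm(d))
s=viewer.read_camera("scene"); w=viewer.read_camera("side")
for n in("scene","side"):
  for t,z in(("jar_mid",.045),("flange_mid",.017),("v_block_mid",.02),("screwdriver_mid",.013)):
    b=boxes_of(n,t)
    if b: print(n,t,onplane(viewer.get_calibration(n),*b[0]["location"],z).round(3))
a=cv2.resize(s[130:300,160:330],(400,400),interpolation=cv2.INTER_CUBIC); b=cv2.resize(w[90:260,170:340],(400,400),interpolation=cv2.INTER_CUBIC)
cv2.imwrite("pics/c6.png",np.hstack([a,b])[...,::-1])
```

```text
[0.49565268 0.31032633 0.14687521] [179.8357406   20.00258512  -3.31555154] [-0.77741937 -0.02072867 -3.62758976] 0.019907769709186618 24.995827674865723 phi 49.078235980063376 0.1487114092250882
scene v_block_mid [0.593 0.107 0.02 ]
scene screwdriver_mid [0.387 0.016 0.013]
side jar_mid [0.767 0.143 0.045]
side flange_mid [0.742 0.252 0.017]
side v_block_mid [0.761 0.031 0.02 ]
side screwdriver_mid [0.386 0.012 0.013]
```

View pics/c6.png

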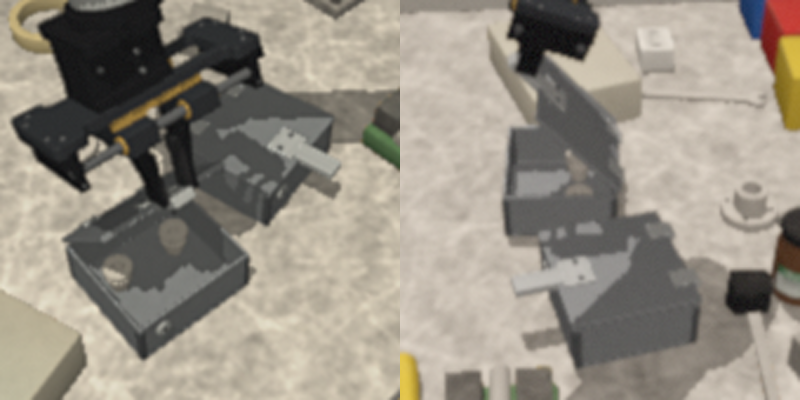

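Both views show the left box open with its lid held by the fingertips and the right box shut; the bystanders are in place. I check the lid angle by projecting its near front corner against side-crop pixel (537,65), and hold for a moment to check for slip.

Call:
apply_moves(
  moves=[
    [0,0,0,0,0,0,0],
    [0,0,0,0,0,0,0],
    [0,0,0,0,0,0,0],
    [0,0,0,0,0,0,0],
    [0,0,0,0,0,0,0],
    [0,0,0,0,0,0,0],
    [0,0,0,0,0,0,0],
    [0,0,0,0,0,0,0],
    [0,0,0,0,0,0,0],
    [0,0,0,0,0,0,0],
  ],
)

```text
time_s: 15.25
tool_pos: [0.4968, 0.3104, 0.1479]
tool_rot: [179.9, 20.0, -3.4]
force: [0.3, -5.8, -5.8]
grip_width: 0.02
grasp_force: 25.0
```

Run:
```python
from h import *
c=viewer.get_calibration("side"); w=np.radians(-3.3)
for phi in(0,40,45,50,55,60):
    p=np.radians(phi); out=[]
    for r,n in((.127,.003),(.127,-.003)):
        l=np.array([.0645-r*np.cos(p)+n*np.sin(p),-.065]); z=.058+r*np.sin(p)+n*np.cos(p)
        x=.537+l[0]*np.cos(w)-l[1]*np.sin(w); y=.3073+l[0]*np.sin(w)+l[1]*np.cos(w)
        u,v=proj(c,(x,y,z)); out.append((round((u-170)*2.353+400),round((v-90)*2.353)))
    print(phi,out)
o=env.get_obs(); print(o["tool_pos"],o["grip_width"],o["grasp_force"],o["force"],np.abs(o["joint_velocities"]).max())
```

```text
0 [(500, 192), (500, 197)]
40 [(526, 127), (523, 131)]
45 [(534, 120), (530, 124)]
50 [(542, 114), (538, 117)]
55 [(551, 108), (546, 111)]
60 [(561, 103), (556, 106)]
[0.49684484 0.3104276  0.14791363] 0.020037070409692014 24.996033310890198 [ 0.30036753 -5.82446274 -5.77706921] 0.07797239720780115
```

Run:
```python
from h import *
w=np.radians(-3.3); tiles=[]
for n,(u0,v0) in(("side",(200,100)),("scene",(180,190))):
    im=viewer.read_camera(n); c=viewer.get_calibration(n)
    k=5; a=cv2.resize(im[v0:v0+100,u0:u0+80],(400,500),interpolation=cv2.INTER_CUBIC)
    for phi,col in((44,(255,0,0)),(50,(0,255,0)),(56,(80,80,255))):
        p=np.radians(phi); q=[]
        for r,s in((0,-1),(.126,-1),(.126,1),(0,1)):
            l=np.array([.0645-r*np.cos(p),s*.065]); z=.058+r*np.sin(p)
            u,v=proj(c,(.537+l[0]*np.cos(w)-l[1]*np.sin(w),.3073+l[0]*np.sin(w)+l[1]*np.cos(w),z)); q.append(((u-u0+.5)*k,(v-v0+.5)*k))
        cv2.polylines(a,[np.array(q,np.int32)],True,col,1)
    tiles.append(a)
cv2.imwrite("pics/c7.png",np.hstack(tiles)[...,::-1])
```

```text
(no output)
```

View pics/c7.png

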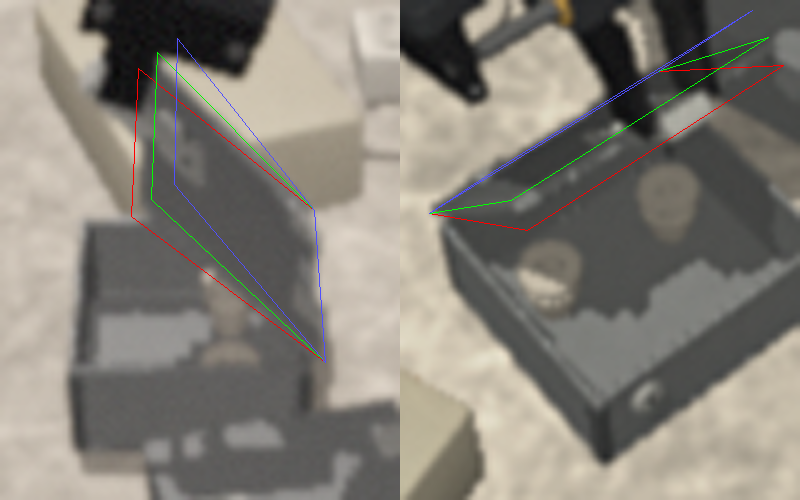

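The overlay puts the lid between the 44° and 50° outlines and nearest 50°, which agrees with the 49° worked out from the tool pose. The hold is steady, so I hand in.

Run:
```python
from h import *
print(env.sign_off())
```

```text
the job is handed in; nothing more can be done
None
```

I handed the job in holding the left box's lid open at about 49°, with 25 N of grip; the right box is locked and stays shut, the loose things did not visibly move, and no verdict came back.

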